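# Roll the cap strips down on a tube rack

## Robot

A 6-joint arm with a two-finger parallel gripper is mounted at the origin on a cart in front of the work surface, level with it; the furniture and walls round the work are solid. World frame = base frame: x ahead of the robot, y to its left, z up, the work surface at z = 0. Lengths are in mm, angles in rad, forces in N, time in s.
With the tool pointing down it reaches from about 200 to 875 mm from the base axis. Payload 3.4 kg.
Tool frame: the origin (TCP) lies midway between the tips of the shut fingers; the grasp point (between the pads) lies 19 mm behind it; z points along the fingers, y is the line along which they close (so a half turn about z gives the same grasp; the last joint's range is limited). The gripper opens to 94 mm and grips with 3 to 60 N. Pads are 16 mm wide; open, the fingers measure 119 mm over their backs; the gripper's body (75 mm by 177 mm) begins 78 mm behind the grasp point.
Start: joints at [-1.42, 0.276, 1.505, -0, 1.361, -0.121], TCP at [154.366, -553.932, 169.693] pointing down, gripper open.
Joint ranges: [-2.89, 2.89], [-0.75, 2.08], [0.22, 2.7], [-1.18, 4.32], [0.11, 2.71], [-2.7, 2.7]. Speed limits (rad/s): [2.57, 2.57, 3.14, 3.14, 3.14, 3.14].

## Interface

Orientations are given as a 3x3 rotation matrix whose columns are the frame's x, y, z axes.
In Python, from cell import manip gives the robot as it stands. The module is installed in compiled form; this text tells all that it offers.
- The arm moves only by the tool drive_tool, never from a script. Its argument "commands" is a list of rows, each an object with "turn": the turn, a rotation vector about the tool's x, y, z as a fraction of full scale, a list of three; "offset": the shift along the tool's x, y, z as a fraction of full scale, a list of three; "jaw": the opening in per cent of the stroke, from 0 (shut) to 100 (fully open). A call has exactly 10 rows; each row shifts and turns the commanded pose from where the row before left it, along the tool's axes as they then stand; what a row does not reach is not made up. Full scale, the value 1, is 0.3 m for a shift and 2 pi rad for a turn. A row lasts 1/12 s, in which the tool goes at most 41.7 mm and 7.16 degrees, less where a joint would pass 70% of its speed; a pose out of reach is approached as far as the arm can. A call with a number of a shift or a turn outside -1 to 1 is refused whole. A call with a gripper value outside its range is refused whole. The fingers move at their own pace and stop on an object; the grip force is fixed at half the most. Time passes only in rows, so rows that do not move let the fingers close, or fill a call up. It gives the time, the measured TCP pose, the force, the opening and the grip force at its end, in the units of the state.
- manip.get_state(): the state, without advancing time (a new reading comes with each control period).
- manip.capture(name): name is "side" or "top"; returns a dict with "pixels" (420x560x3 uint8, red, green, blue), "depth" (420x560 float32, mm along the optical axis (not along the pixel's ray), 0 where there is no reading), "fovy" (degrees; the focal length in pixels is half the picture's height over the tangent of half this angle, whatever the lens; pixels are square), "cx", "cy" (the principal point, pixels), "cam_to_world" (4x4, takes a point from camera to world coordinates). Camera axes: x right, y up, looking along -z (the intrinsics and any distortion apply to the point x, -y, -z); pixel columns grow to the right and rows downward; lengths in mm; the calibration is good to about 2 mm. A picture is of the moment at which its call begins.
- manip.hand_in(): hands the job in; it is judged then, once.
The state is a dict: "time": time; "q": joint angles; "dq": joint speeds; "joint_efforts": joint torques, N m; "tool_pos": TCP position; "eef_rot": TCP orientation; "contact_force": force on the tool from outside, world axes, zero at the start; "ft_torque": the same for the moment, N m; "opening": opening from 0.0 (shut) to 1.0 (fully open); "gripper_force": force on a finger pad.
Only numpy, scipy, OpenCV 4.12 (cv2) and the standard library are available. Lean on these libraries where they do the work, as an engineer would, in place of code of your own. Each camera call takes 0.05 s, during which the arm holds its last target. There are 200 camera calls.

## Task

Take the hand roller out of its stand and roll it across the tube rack that has the white cap strips on it, from one end strip to the other in one unbroken pass, pressing steadily so that all four strips end up pushed fully home. Do not lift the roller off before all four are down; then set it back in its stand.

Things in the scene. Friction and masses are not known exactly. Their poses are not given: they have to be found in the camera images.
- roller_grip (a point): Hand roller hung upright in a stand, 0.34 kg. Point: centre of its white grip, 22 (x) x 36 (y) x 50 mm high, z up; 86 mm above the worktop while hung. Straight below it: a steel crossbar along y, 10 x 10 x 124 mm, underside 35 mm below the point; a freely turning black barrel along y, 36 mm across, 70 long, lowest line 74 mm below the point. It rolls along x.
- stand: Fixed aluminium stand of the roller, base 76 (x) x 128 (y) x 6 mm. Origin: centre of its underside, on the worktop. The roller's crossbar lies along y in open-topped notches of two cheeks, at y = +52 and -52 mm: floor 14 mm wide at 51 mm height, sides flaring up at 45 degrees. To put the roller back, lower it over the stand's centre, crossbar along y.
- strip_1_top (a point): Centre of the top of the first of four flat white strips, each 20.5 (x) x 80 (y) x 6 mm, z up, in a row along x at 22 mm pitch on a fixed grey rack 112 x 96 x 34 mm; strip 1 is at the end towards the robot. A strip only slides down, with 4 N of friction, and stays. Its top is 44 to 45 mm above the worktop at first, 40 mm when home on a hard stop. A like rack with open tubes has no strips.
- strip_2_top (a point): Centre of the top of the second strip, 22 mm in +x from the first; otherwise the same.
- strip_3_top (a point): Centre of the top of the third strip, 44 mm in +x from the first; otherwise the same.
- strip_4_top (a point): Centre of the top of the fourth strip, at the far end, 66 mm in +x from the first; otherwise the same.
Mind the look-alikes: they are no part of the job. Leave any blue or orange look-alike of the part that bears roller_grip alone. Leave any purple look-alike of the part that bears strip_1_top alone.

How it is judged (in metres and radians):
On the way, in this order (a step that is already met when the one before it is completed fails the run):
1. the roller, in hand, has pressed an end strip home while the strip at the other end is still up (((height (world z) of strip_1_top below 0.042 m and height (world z) of strip_4_top above 0.0435 m and horizontal distance between roller_grip and strip_1_top below 0.03 m) or (height (world z) of strip_4_top below 0.042 m and height (world z) of strip_1_top above 0.0435 m and horizontal distance between roller_grip and strip_4_top below 0.03 m))), for 0.05 s.
2. all four strips are home, the roller being over the strip at either end (height (world z) of each of strip_1_top, strip_2_top, strip_3_top, strip_4_top below 0.042 m and (horizontal distance between roller_grip and strip_1_top below 0.035 m or horizontal distance between roller_grip and strip_4_top below 0.035 m)), for 0.05 s.
At the end, for the whole second after the job is handed in: All four strips are home (tops within 2 mm of their lowest, below 42 mm above the worktop), and the roller stands back in its stand, let go, within 15 mm of where it started and within 10 degrees of upright (height (world z) of each of strip_1_top, strip_2_top, strip_3_top, strip_4_top below 0.042 m and distance of roller_grip from where it was at the start of the episode below 0.015 m and angle between roller_grip's own z axis and vertical below 0.175 rad); the robot touches nothing.
It fails at once if the roller is lifted off the strips (more than 15 mm above rolling height) when some strips are home and others are not (height (world z) of roller_grip above 0.134 m and height (world z) of any of strip_1_top, strip_2_top, strip_3_top, strip_4_top below 0.042 m and height (world z) of any of strip_1_top, strip_2_top, strip_3_top, strip_4_top above 0.042 m).
It also fails if it takes over 48 s, if anything falls off the work surface, if the arm or the gripper's body presses on something with over 40 N, if the wrist force passes 120 N, or if a joint passes its speed limit or range.

## Working session

There is one attempt and no reset: what is moved stays moved. The work goes in short steps, Python scripts to look and compute and a tool call to move; the robot and the scene stay as the last step left them, time stands still between calls to the robot, and variables do not carry over. Pictures are saved under pics/ and viewed, at most 10 in all, crops included, and the job is handed in when it is done.

Besides the shell and the picture viewer there is one more tool, called after "Request:" as a command line: name --argument value ..., lists and objects as JSON in quotes. drive_tool: Moves the arm, as the interface text tells. Its arguments: {"type":"object","properties":{"commands":{"type":"array"}},"required":["commands"]}

```bash
mkdir -p pics; cat > h.py <<'E'
import numpy as np, cv2
from cell import manip
def cap(n,tag):
    c=manip.capture(n); cv2.imwrite(f'pics/{tag}.png',c['pixels'][:,:,::-1]); np.savez(f'pics/{tag}.npz',**c); return c
def pts(c):
    d=c['depth'].astype(float); f=c['pixels'].shape[0]/2/np.tan(np.radians(c['fovy'])/2)
    v,u=np.mgrid[:420,:560]; X=np.stack([(u-c['cx'])/f*d,-(v-c['cy'])/f*d,-d,np.ones_like(d)],-1)
    return (X@np.array(c['cam_to_world']).T)[...,:3]
E
python3 - <<'E'
from h import *
for n in('top','side'):
    c=cap(n,n+'0'); print(n,c.keys(),c['fovy'],c['cx'],c['cy'],np.round(c['cam_to_world'],3).tolist())
s=manip.get_state(); print(s['time'],s['tool_pos'],np.round(s['eef_rot'],3).tolist(),s['opening'])
E
```

```text
top dict_keys(['pixels', 'depth', 'fovy', 'cx', 'cy', 'cam_to_world']) 48.685943100417305 280.6233999521725 203.79566388483144 [[-0.021, 0.989, -0.145, 327.909], [-1.0, -0.021, 0.001, 150.237], [-0.002, 0.145, 0.989, 1467.925], [0.0, 0.0, 0.0, 1.0]]
side dict_keys(['pixels', 'depth', 'fovy', 'cx', 'cy', 'cam_to_world']) 50.9836313687718 276.3578891665996 214.8066298380918 [[-0.917, 0.204, -0.344, 102.804], [-0.4, -0.455, 0.796, 1180.006], [0.006, 0.867, 0.499, 716.004], [0.0, 0.0, 0.0, 1.0]]
0.1 [ 154.27573091 -553.30514316  168.92347433] [[0.963, 0.269, -0.0], [0.269, -0.963, 0.002], [0.0, -0.002, -1.0]] 1.0008917253445924
```

View pics/top0.png

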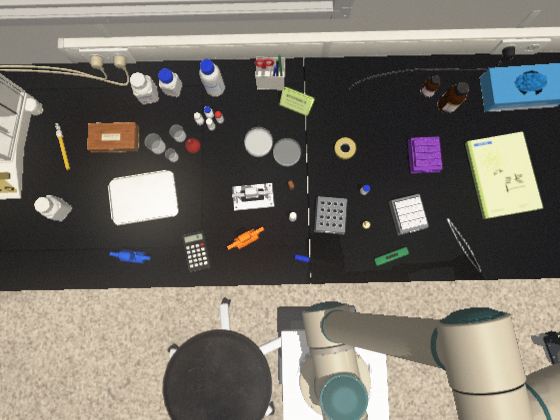

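View pics/side0.png

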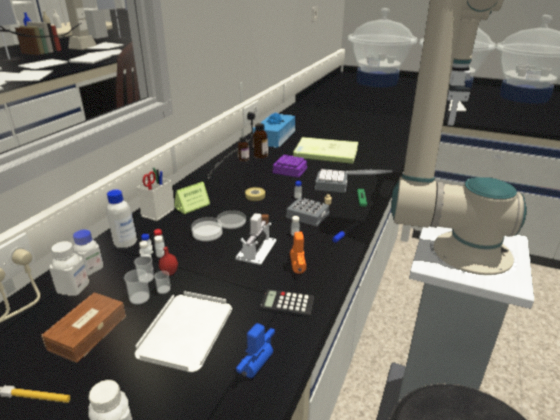

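The top view shows the roller in its stand at (253,196), the white-strip rack at (408,213), the empty rack at (332,215) and the purple look-alike at (425,155). The blue roller at (130,257) and the orange one at (245,238) lie flat and are look-alikes. The side view agrees: white roller upright at (260,235), strips at (332,178). The targets are the white ones, which I'll check in an enlarged crop.

```bash
python3 - <<'E'
from h import *
c=dict(np.load('pics/top0.npz')); P=pts(c); im=c['pixels']
a=cv2.resize(im[175:240,215:300],None,fx=4.5,fy=4.5,interpolation=cv2.INTER_CUBIC); b=cv2.resize(im[180:245,375:445],None,fx=4.5,fy=4.5,interpolation=cv2.INTER_CUBIC)
cv2.imwrite('pics/crop.png',np.hstack([a,b])[:,:,::-1])
white=(im.min(2)>150)&(np.ptp(im.astype(int),axis=2)<40)
def reg(m,r): 
    k=np.zeros_like(m); k[r[0]:r[1],r[2]:r[3]]=1; return m&k
def rect(m,t):
    q=P[m]; q=q[:, :]; print(t,len(q),'mean',q.mean(0).round(1),'med',np.median(q,0).round(1),'min',q.min(0).round(1),'max',q.max(0).round(1), cv2.minAreaRect(q[:,:2].astype(np.float32)))
R=reg(np.ones(white.shape,bool),(180,245,380,440))
rect(R&white,'strips white'); rect(R&(P[...,2]>20),'rack>20'); rect(R&(P[...,2]>20)&white,'w>20')
S=reg(np.ones(white.shape,bool),(178,215,225,280))
rect(S&(P[...,2]>95),'grip>95');rect(S&(P[...,2]>95)&white,'gripw')
rect(S&(im.min(2)>100)&(P[...,2]<25),'base'); rect(S&(P[...,2]>40)&(P[...,2]<75),'mid')
for r in range(180,216,3): print(P[r,231:277:3,2].round().astype(int))
E
```

```text
strips white 779 mean [ 496.8 -250.3   51.5] med [ 497.7 -251.9   45.3] min [ 327.9 -301.7   -2.4] max [ 557.   150.2 1467.9] ((444.6416931152344, -67.26519775390625), (106.91026306152344, 481.9808044433594), 15.715728759765625)
rack>20 1067 mean [ 496.5 -241.6   62.9] med [ 498.  -246.6   43.7] min [ 327.9 -306.7   20.2] max [ 563.1  150.2 1467.9] ((448.2161865234375, -66.23020935058594), (112.08937072753906, 482.4559020996094), 15.984663963317871)
w>20 777 mean [ 497.  -250.2   51.6] med [ 497.8 -251.9   45.4] min [ 327.9 -301.7   21.3] max [ 557.   150.2 1467.9] ((444.7689208984375, -67.21771240234375), (104.91751098632812, 482.4559020996094), 15.984663963317871)
grip>95 96 mean [555.7 232.7 180.8] med [566.9 235.9 110.7] min [327.9 150.2  98.3] max [ 579.5  254.  1467.9] ((452.0306091308594, 204.1538848876953), (268.3096618652344, 35.53291320800781), 15.935516357421875)
gripw 91 mean [562.7 235.1 140. ] med [566.9 235.9 110.7] min [327.9 150.2  98.3] max [ 579.2  254.  1467.9] ((451.42352294921875, 203.98052978515625), (267.04693603515625, 35.53291320800781), 15.935516357421875)

[... 346 characters left out ...]
382812), (47.066444396972656, 120.7459716796875), 3.874164342880249)
[ 1  1 -5  5  5  4  3 -2  0  3  7  1  1  2  5  1]
[ 1  4  1 -1 -1  1 -1 -3 -1 -4  2  6  4  8 -2 -2]
[ 0  4  6  8  6  9  2  9  7  3  8  5 62 -1  4 -1]
[ -5  64   7   2  10 110 113 110 113  42  41   5   6  11   1   8]
[ -4  56   9   9  47 112 111 106 112  59  59  61  58  60   0   0]
[ 1 61 66 58 63 89 89 83 82 63 46 43  6 10  4  6]
[ 5  5  8 30 40 43 45 40 39 44 39  9  9  1  2 -4]
[ 1 66 22  8 33  5  2  7  8  4  2  6  9 11  5  6]
[ 7  8  6  5  4 10 10  7  3  9 10  6  8  6 13  4]
[-3 -1  7  8  4  3 15  2  9  3  3 -1  8  0 -2 -1]
[-7 -6  3  6 -1 -1 -1  0 -1  0  2  0  8  2 -7 -1]
[ 4 -1  0  0 -2  3 -4 -1  4  4  1 -3  1  2  1  3]
```

View pics/crop.png

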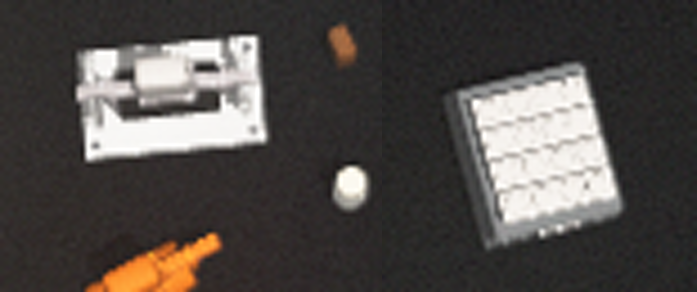

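The crop confirms both targets: the white roller hanging in its stand (left), and the rack with four white strips (right). I'll refine the poses and start the wrist turn, so that the jaws close along the roller's x.

```bash
cat >> h.py <<'E'
def comps(c,m,zlo,zhi,box):
    P=pts(c); x0,x1,y0,y1=box
    k=m&(P[...,2]>zlo)&(P[...,2]<zhi)&(P[...,0]>x0)&(P[...,0]<x1)&(P[...,1]>y0)&(P[...,1]<y1)&(c['depth']>0)
    n,l,s,_=cv2.connectedComponentsWithStats(k.astype(np.uint8)); i=1+s[1:,4].argmax(); return P[l==i]
def rep(t,q): print(t,len(q),'mean',q.mean(0).round(1),cv2.minAreaRect(q[:,:2].astype(np.float32)))
E
python3 - <<'E'
from h import *
for n in('top0','side0'):
    c=dict(np.load(f'pics/{n}.npz')); im=c['pixels']; A=np.ones(im.shape[:2],bool)
    w=(im.min(2)>150)&(np.ptp(im.astype(int),axis=2)<40)
    B=(400,600,-340,-170); S=(500,640,150,320)
    rep(n+' strips',comps(c,w,38,53,B)); rep('rack',comps(c,A,27,53,B)); rep('grip',comps(c,A,100,118,S)); rep('grip all',comps(c,A,68,118,S)); rep('stand',comps(c,A,-20,70,S) if 0 else comps(c,(im.min(2)>90),-6,66,S))
E
```

```text
top0 strips 663 mean [ 500.7 -251.3   45.8] ((500.09881591796875, -252.48385620117188), (88.33698272705078, 82.556640625), 11.632448196411133)
rack 1013 mean [ 499.5 -248.2   41.9] ((500.2093505859375, -251.30262756347656), (109.93543243408203, 94.32270050048828), 12.629144668579102)
grip 86 mean [568.8 237.3 110.5] ((568.4154663085938, 237.4205780029297), (32.947288513183594, 21.930477142333984), 88.92659759521484)
grip all 111 mean [566.8 236.6 104.3] ((568.3800659179688, 235.52865600585938), (36.73184585571289, 21.930477142333984), 88.92659759521484)
stand 774 mean [563.3 235.2  18.8] ((568.5091552734375, 237.9957275390625), (79.28040313720703, 132.00376892089844), 4.308446407318115)
side0 strips 221 mean [ 499.8 -242.    43.5] ((501.08856201171875, -245.99343872070312), (86.4328842163086, 85.0081787109375), 13.274260520935059)
rack 402 mean [ 497.7 -235.    38.8] ((499.6468505859375, -244.44276428222656), (108.61050415039062, 94.38538360595703), 10.978286743164062)
grip 76 mean [567.2 247.9 107.5] ((568.5933227539062, 243.86143493652344), (21.35416603088379, 39.893592834472656), 9.180903434753418)
grip all 180 mean [565.6 250.   93.8] ((567.5883178710938, 244.1588134765625), (22.189903259277344, 39.35685348510742), 3.434544324874878)
stand 825 mean [560.5 260.4  22.3] ((579.5404663085938, 241.4384765625), (105.26604461669922, 144.05685424804688), 9.26866340637207)
```

Request:
drive_tool --commands '[{"turn": [0,0,-0.0195],"offset": [0,0,-0.01],"jaw": 100},{"turn": [0,0,-0.0195],"offset": [0,0,-0.01],"jaw": 100},{"turn": [0,0,-0.0195],"offset": [0,0,-0.01],"jaw": 100},{"turn": [0,0,-0.0195],"offset": [0,0,-0.01],"jaw": 100},{"turn": [0,0,-0.0195],"offset": [0,0,-0.01],"jaw": 100},{"turn": [0,0,-0.0195],"offset": [0,0,-0.01],"jaw": 100},{"turn": [0,0,-0.0195],"offset": [0,0,-0.01],"jaw": 100},{"turn": [0,0,-0.0195],"offset": [0,0,-0.01],"jaw": 100},{"turn": [0,0,-0.0195],"offset": [0,0,-0.01],"jaw": 100},{"turn": [0,0,-0.0195],"offset": [0,0,-0.01],"jaw": 100}]'

```text
time: 0.93
tool_pos: [154.3, -553.5, 199.3]
eef_rot: [[0.068, 0.998, -0.0], [0.998, -0.068, 0.001], [0.001, -0.0, -1.0]]
contact_force: [-0.1, -0.0, -0.2]
opening: 0.998
gripper_force: 0.0
```

Request:
drive_tool --commands '[{"turn": [0,0,0],"offset": [0.12,0.053,0],"jaw": 100},{"turn": [0,0,0],"offset": [0.12,0.053,0],"jaw": 100},{"turn": [0,0,0],"offset": [0.12,0.053,0],"jaw": 100},{"turn": [0,0,0],"offset": [0.12,0.053,0],"jaw": 100},{"turn": [0,0,0],"offset": [0.12,0.053,0],"jaw": 100},{"turn": [0,0,0],"offset": [0.12,0.053,0],"jaw": 100},{"turn": [0,0,0],"offset": [0.12,0.053,0],"jaw": 100},{"turn": [0,0,0],"offset": [0.12,0.053,0],"jaw": 100},{"turn": [0,0,0],"offset": [0.12,0.053,0],"jaw": 100},{"turn": [0,0,0],"offset": [0.12,0.053,0],"jaw": 100}]'

```text
time: 1.77
tool_pos: [339.6, -204.6, 199.5]
eef_rot: [[0.074, 0.997, 0.0], [0.997, -0.074, 0.0], [0.0, 0.0, -1.0]]
contact_force: [0.1, -1.0, 0.7]
opening: 0.997
gripper_force: 0.0
```

Request:
drive_tool --commands '[{"turn": [0,0,0],"offset": [0.12,0.053,0],"jaw": 100},{"turn": [0,0,0],"offset": [0.12,0.053,0],"jaw": 100},{"turn": [0,0,0],"offset": [0.12,0.053,0],"jaw": 100},{"turn": [0,0,0],"offset": [0.12,0.053,0],"jaw": 100},{"turn": [0,0,0],"offset": [0.12,0.053,0],"jaw": 100},{"turn": [0,0,0],"offset": [0.12,0.053,0],"jaw": 100},{"turn": [0,0,0],"offset": [0.12,0.053,0],"jaw": 100},{"turn": [0,0,0],"offset": [0.12,0.053,0],"jaw": 100},{"turn": [0,0,0],"offset": [0.12,0.053,0],"jaw": 100},{"turn": [0,0,0],"offset": [0.12,0.053,0],"jaw": 100}]'

```text
time: 2.6
tool_pos: [524.7, 142.7, 199.3]
eef_rot: [[0.073, 0.997, -0.001], [0.997, -0.073, -0.0], [-0.0, -0.001, -1.0]]
contact_force: [0.8, -0.9, 1.4]
opening: 0.998
gripper_force: 0.0
```

Request:
drive_tool --commands '[{"turn": [0,0,-0.0117],"offset": [0,0,0],"jaw": 100},{"turn": [0,0,-0.0117],"offset": [0,0,0],"jaw": 100},{"turn": [0,0,0],"offset": [0.076,0.042,0],"jaw": 100},{"turn": [0,0,0],"offset": [0.076,0.042,0],"jaw": 100},{"turn": [0,0,0],"offset": [0.076,0.042,0],"jaw": 100},{"turn": [0,0,0],"offset": [0.076,0.042,0],"jaw": 100},{"turn": [0,0,0],"offset": [0,0,0.07],"jaw": 100},{"turn": [0,0,0],"offset": [0,0,0.07],"jaw": 100},{"turn": [0,0,0],"offset": [0,0,0.07],"jaw": 100},{"turn": [0,0,0],"offset": [0,0,0],"jaw": 100}]'

```text
time: 3.43
tool_pos: [564.6, 234.5, 131.7]
eef_rot: [[-0.074, 0.997, -0.009], [0.997, 0.074, -0.003], [-0.002, -0.01, -1.0]]
contact_force: [-0.5, 0.2, -1.2]
opening: 1.0
gripper_force: 0.0
```

```bash
python3 - <<'E'
from h import *
c=cap('side','side1'); d=cap('top','top1')
cv2.imwrite('pics/s1.png',cv2.resize(np.vstack([c['pixels'][170:280,180:340],d['pixels'][140:250,170:330]]),None,fx=2.7,fy=2.7,interpolation=cv2.INTER_CUBIC)[:,:,::-1])
s=manip.get_state(); print(s['tool_pos'],s['eef_rot'])
E
```

```text
[567.56144674 235.15097024 135.94718418] [[-7.31768931e-02  9.97316683e-01 -2.13932089e-03]
 [ 9.97318821e-01  7.31755119e-02 -7.17019853e-04]
 [-5.58549960e-04 -2.18605427e-03 -9.99997455e-01]]
```

View pics/s1.png

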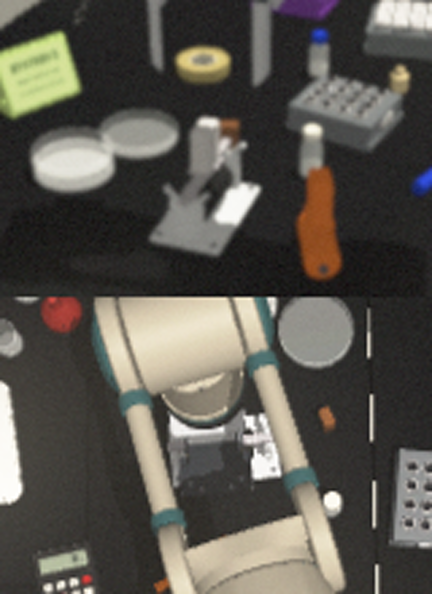

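The jaws are centred over the grip: in the side view the fingers straddle it, midpoint column about 209 against the grip at 205. Next: descend and close.

Request:
drive_tool --commands '[{"turn": [0,0,0],"offset": [0.0075,0.003,0.055],"jaw": 100},{"turn": [0,0,0],"offset": [0,0,0.055],"jaw": 100},{"turn": [0,0,0],"offset": [0,0,0.055],"jaw": 100},{"turn": [0,0,0],"offset": [0,0,0.055],"jaw": 100},{"turn": [0,0,0],"offset": [0,0,0],"jaw": 100},{"turn": [0,0,0],"offset": [0,0,0],"jaw": 100},{"turn": [0,0,0],"offset": [0,0,0],"jaw": 60},{"turn": [0,0,0],"offset": [0,0,0],"jaw": 40},{"turn": [0,0,0],"offset": [0,0,0],"jaw": 30},{"turn": [0,0,0],"offset": [0,0,0],"jaw": 30}]'

```text
time: 4.37
tool_pos: [569.5, 237.8, 71.7]
eef_rot: [[-0.073, 0.997, 0.002], [0.997, 0.073, 0.0], [0.0, 0.002, -1.0]]
contact_force: [0.7, 1.4, 0.2]
opening: 0.75
gripper_force: 0.0
```

Request:
drive_tool --commands '[{"turn": [0,0,0],"offset": [0,0,0],"jaw": 0},{"turn": [0,0,0],"offset": [0,0,0],"jaw": 0},{"turn": [0,0,0],"offset": [0,0,0],"jaw": 0},{"turn": [0,0,0],"offset": [0,0,0],"jaw": 0},{"turn": [0,0,0],"offset": [0,0,0],"jaw": 0},{"turn": [0,0,0],"offset": [0,0,0],"jaw": 0},{"turn": [0,0,0],"offset": [0,0,0],"jaw": 0},{"turn": [0,0,0],"offset": [0,0,0],"jaw": 0},{"turn": [0,0,0],"offset": [0,0,0],"jaw": 0},{"turn": [0,0,0],"offset": [0,0,0],"jaw": 0}]'

```text
time: 5.2
tool_pos: [569.0, 237.6, 70.6]
eef_rot: [[-0.073, 0.997, 0.0], [0.997, 0.073, -0.0], [-0.0, 0.0, -1.0]]
contact_force: [0.4, -0.3, -0.2]
opening: 0.224
gripper_force: 30.0
```

Request:
drive_tool --commands '[{"turn": [0,0,0],"offset": [0,0,-0.04],"jaw": 0},{"turn": [0,0,0],"offset": [0,0,-0.08],"jaw": 0},{"turn": [0,0,0],"offset": [0,0,-0.1],"jaw": 0},{"turn": [0,0,0],"offset": [0,0,-0.1],"jaw": 0},{"turn": [0,0,0],"offset": [0,0,-0.05],"jaw": 0},{"turn": [0,0,0],"offset": [-0.05,-0.0144,0],"jaw": 0},{"turn": [0,0,0],"offset": [-0.1,-0.0288,0],"jaw": 0},{"turn": [0,0,0],"offset": [-0.1,-0.0288,0],"jaw": 0},{"turn": [0,0,0],"offset": [-0.1,-0.0288,0],"jaw": 0},{"turn": [0,0,0],"offset": [-0.1,-0.0288,0],"jaw": 0}]'

```text
time: 6.03
tool_pos: [537.3, 97.9, 179.4]
eef_rot: [[-0.074, 0.997, -0.005], [0.997, 0.074, -0.001], [-0.001, -0.005, -1.0]]
contact_force: [1.4, -0.2, -3.6]
opening: 0.223
gripper_force: 30.0
```

Request:
drive_tool --commands '[{"turn": [0,0,0],"offset": [-0.12,-0.0346,0],"jaw": 0},{"turn": [0,0,0],"offset": [-0.12,-0.0346,0],"jaw": 0},{"turn": [0,0,0],"offset": [-0.12,-0.0346,0],"jaw": 0},{"turn": [0,0,0],"offset": [-0.12,-0.0346,0],"jaw": 0},{"turn": [0,0,0],"offset": [-0.12,-0.0346,0],"jaw": 0},{"turn": [0,0,0],"offset": [-0.12,-0.0346,0],"jaw": 0},{"turn": [0,0,0],"offset": [-0.12,-0.0346,0],"jaw": 0},{"turn": [0,0,0],"offset": [-0.1,-0.0288,0],"jaw": 0},{"turn": [0,0,0],"offset": [-0.1,-0.0288,0],"jaw": 0},{"turn": [0,0,0],"offset": [-0.05,-0.0144,0],"jaw": 0}]'

```text
time: 6.87
tool_pos: [466.6, -236.7, 179.5]
eef_rot: [[-0.07, 0.998, -0.004], [0.998, 0.07, -0.001], [-0.001, -0.005, -1.0]]
contact_force: [-0.7, 0.7, -3.4]
opening: 0.229
gripper_force: 30.0
```

Request:
drive_tool --commands '[{"turn": [0,0,-0.0115],"offset": [-0.03,0,0],"jaw": 0},{"turn": [0,0,-0.0115],"offset": [-0.03,0,0],"jaw": 0},{"turn": [0,0,0],"offset": [0,0,0.06],"jaw": 0},{"turn": [0,0,0],"offset": [0,0,0.06],"jaw": 0},{"turn": [0,0,0],"offset": [0,0,0],"jaw": 0},{"turn": [0,0,0],"offset": [0,0,0],"jaw": 0},{"turn": [0,0,0],"offset": [0,0,0],"jaw": 0},{"turn": [0,0,0],"offset": [0,0,0],"jaw": 0},{"turn": [0,0,0],"offset": [0,0,0],"jaw": 0},{"turn": [0,0,0],"offset": [0,0,0],"jaw": 0}]'

```text
time: 7.7
tool_pos: [472.3, -251.0, 146.5]
eef_rot: [[-0.216, 0.976, 0.001], [0.976, 0.216, -0.001], [-0.001, 0.001, -1.0]]
contact_force: [-0.3, -0.1, -4.2]
opening: 0.229
gripper_force: 30.0
```

```bash
python3 - <<'E'
from h import *
c=cap('side','side2')
cv2.imwrite('pics/s2.png',cv2.resize(c['pixels'][80:220,250:410],None,fx=4,fy=4,interpolation=cv2.INTER_CUBIC)[:,:,::-1])
s=manip.get_state(); print(s['tool_pos'],s['eef_rot'].round(3).tolist() if hasattr(s['eef_rot'],'round') else s['eef_rot'],s['contact_force'])
R=np.array(s['eef_rot']); th=np.radians(12.3); C=np.array([500.3,-251.7]); ux=np.array([np.cos(th),np.sin(th)])
for k in(-37,-33,33,36):
    p=C+k*ux; print(k,p.round(1),(R.T@np.append(p-np.array(s['tool_pos'])[:2],0)/300).round(4))
E
```

```text
[ 472.24186225 -250.91297215  146.34219885] [[-0.216, 0.976, 0.001], [0.976, 0.216, -0.001], [-0.001, 0.001, -1.0]] [ 0.02505125 -0.10272615 -2.88197867]
-37 [ 464.1 -259.6] [-0.0224 -0.0326 -0.    ]
-33 [ 468.1 -258.7] [-0.0224 -0.0193  0.    ]
33 [ 532.5 -244.7] [-2.320e-02  2.007e-01  2.000e-04]
36 [ 535.5 -244. ] [-2.320e-02  2.107e-01  2.000e-04]
```

View pics/s2.png

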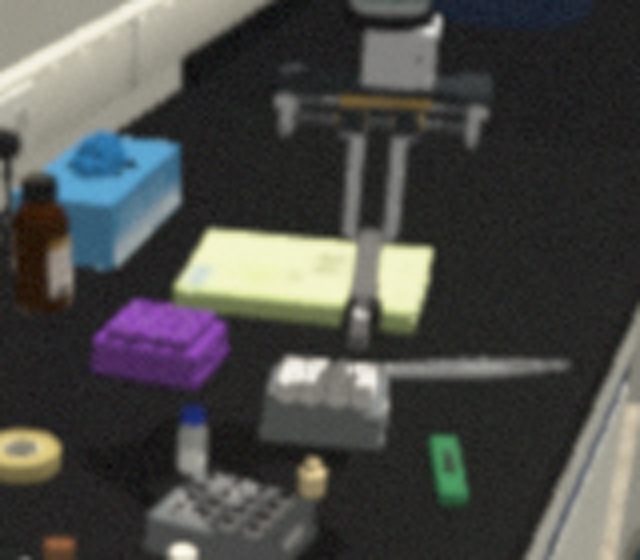

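The roller hangs upright over the strip rack (grip about (365,270) in the crop, rack (325,400)). Next I line up over strip 1 and come down.

Request:
drive_tool --commands '[{"turn": [0,0,0],"offset": [-0.0224,-0.029,0],"jaw": 0},{"turn": [0,0,0],"offset": [0,0,0.04],"jaw": 0},{"turn": [0,0,0],"offset": [0,0,0.04],"jaw": 0},{"turn": [0,0,0],"offset": [0,0,0.04],"jaw": 0},{"turn": [0,0,0],"offset": [0,0,0.015],"jaw": 0},{"turn": [0,0,0],"offset": [0,0,0.01],"jaw": 0},{"turn": [0,0,0],"offset": [0,0,0.005],"jaw": 0},{"turn": [0,0,0],"offset": [0,0,0.005],"jaw": 0},{"turn": [0,0,0],"offset": [0,0,0],"jaw": 0},{"turn": [0,0,0],"offset": [0,0,0],"jaw": 0}]'

```text
time: 8.58
tool_pos: [465.2, -259.3, 99.8]
eef_rot: [[-0.216, 0.976, 0.001], [0.976, 0.216, -0.001], [-0.001, 0.001, -1.0]]
contact_force: [-0.2, 1.7, 0.4]
opening: 0.225
gripper_force: 30.0
```

```bash
python3 - <<'E'
from h import *
s=manip.get_state(); print(s['tool_pos'],s['contact_force'],s['opening'])
E
```

```text
[ 465.21285264 -259.34804698   99.84362062] [-0.20688381  1.66939516  0.4370217 ] 0.22477783616984712
```

Request:
drive_tool --commands '[{"turn": [0,0,0],"offset": [0,0,0.003],"jaw": 0},{"turn": [0,0,0],"offset": [0,0,0.003],"jaw": 0},{"turn": [0,0,0],"offset": [0,0,0],"jaw": 0},{"turn": [0,0,0],"offset": [0,0,0],"jaw": 0},{"turn": [0,0,0],"offset": [0,0,0],"jaw": 0},{"turn": [0,0,0],"offset": [0,0,0],"jaw": 0},{"turn": [0,0,0],"offset": [0,0,0],"jaw": 0},{"turn": [0,0,0],"offset": [0,0,0],"jaw": 0},{"turn": [0,0,0],"offset": [0,0,0],"jaw": 0},{"turn": [0,0,0],"offset": [0,0,0],"jaw": 0}]'

```text
time: 9.42
tool_pos: [465.5, -259.3, 98.4]
eef_rot: [[-0.216, 0.976, 0.002], [0.976, 0.216, -0.001], [-0.001, 0.002, -1.0]]
contact_force: [-1.4, 3.0, 4.9]
opening: 0.231
gripper_force: 30.0
```

Request:
drive_tool --commands '[{"turn": [0,0,0],"offset": [0,0,0.003],"jaw": 0},{"turn": [0,0,0],"offset": [0,0,0.002],"jaw": 0},{"turn": [0,0,0],"offset": [0,0,0],"jaw": 0},{"turn": [0,0,0],"offset": [0,0,0],"jaw": 0},{"turn": [0,0,0],"offset": [0,0,0],"jaw": 0},{"turn": [0,0,0],"offset": [0,0,0],"jaw": 0},{"turn": [0,0,0],"offset": [0,0,0],"jaw": 0},{"turn": [0,0,0],"offset": [0,0,0],"jaw": 0},{"turn": [0,0,0],"offset": [0,0,0],"jaw": 0},{"turn": [0,0,0],"offset": [0,0,0],"jaw": 0}]'

```text
time: 10.25
tool_pos: [466.4, -259.5, 98.3]
eef_rot: [[-0.216, 0.976, 0.004], [0.976, 0.216, -0.002], [-0.002, 0.003, -1.0]]
contact_force: [-1.3, 4.0, 12.5]
opening: 0.223
gripper_force: 30.1
```

```bash
python3 - <<'E'
from h import *
s=manip.get_state(); print(s['tool_pos'],s['contact_force'],s['opening'],s['gripper_force'],s['ft_torque'])
E
```

```text
[ 466.35164036 -259.53620732   98.25147611] [-1.27448642  4.00605709 12.51190316] 0.22257026110260808 30.05439966917038 [ 0.64186309  0.09628654 -0.02123124]
```

Request:
drive_tool --commands '[{"turn": [0,0,0],"offset": [0,0.008,0],"jaw": 0},{"turn": [0,0,0],"offset": [0,0.008,0],"jaw": 0},{"turn": [0,0,0],"offset": [0,0.008,0],"jaw": 0},{"turn": [0,0,0],"offset": [0,0.008,0],"jaw": 0},{"turn": [0,0,0],"offset": [0,0.008,0],"jaw": 0},{"turn": [0,0,0],"offset": [0,0.008,0],"jaw": 0},{"turn": [0,0,0],"offset": [0,0.008,0],"jaw": 0},{"turn": [0,0,0],"offset": [0,0.008,0],"jaw": 0},{"turn": [0,0,0],"offset": [0,0.008,0],"jaw": 0},{"turn": [0,0,0],"offset": [0,0.008,0],"jaw": 0}]'

```text
time: 11.08
tool_pos: [489.5, -254.5, 98.2]
eef_rot: [[-0.216, 0.976, 0.003], [0.976, 0.216, -0.002], [-0.002, 0.002, -1.0]]
contact_force: [-2.4, 1.8, 13.2]
opening: 0.225
gripper_force: 30.0
```

Request:
drive_tool --commands '[{"turn": [0,0,0],"offset": [0,0.008,0],"jaw": 0},{"turn": [0,0,0],"offset": [0,0.008,0],"jaw": 0},{"turn": [0,0,0],"offset": [0,0.008,0],"jaw": 0},{"turn": [0,0,0],"offset": [0,0.008,0],"jaw": 0},{"turn": [0,0,0],"offset": [0,0.008,0],"jaw": 0},{"turn": [0,0,0],"offset": [0,0.008,0],"jaw": 0},{"turn": [0,0,0],"offset": [0,0.008,0],"jaw": 0},{"turn": [0,0,0],"offset": [0,0.008,0],"jaw": 0},{"turn": [0,0,0],"offset": [0,0.008,0],"jaw": 0},{"turn": [0,0,0],"offset": [0,0.008,0],"jaw": 0}]'

```text
time: 11.92
tool_pos: [512.8, -249.5, 98.1]
eef_rot: [[-0.216, 0.976, 0.003], [0.976, 0.216, -0.002], [-0.003, 0.002, -1.0]]
contact_force: [-3.6, 2.4, 10.4]
opening: 0.224
gripper_force: 30.1
```

Request:
drive_tool --commands '[{"turn": [0,0,0],"offset": [0,0.008,0],"jaw": 0},{"turn": [0,0,0],"offset": [0,0.008,0],"jaw": 0},{"turn": [0,0,0],"offset": [0,0.008,0],"jaw": 0},{"turn": [0,0,0],"offset": [0,0.008,0],"jaw": 0},{"turn": [0,0,0],"offset": [0,0.008,0],"jaw": 0},{"turn": [0,0,0],"offset": [0,0.008,0],"jaw": 0},{"turn": [0,0,0],"offset": [0,0.008,0],"jaw": 0},{"turn": [0,0,0],"offset": [0,0.008,0],"jaw": 0},{"turn": [0,0,0],"offset": [0,0.008,0],"jaw": 0},{"turn": [0,0,0],"offset": [0,0,0],"jaw": 0}]'

```text
time: 12.75
tool_pos: [535.0, -244.9, 98.1]
eef_rot: [[-0.216, 0.976, 0.005], [0.976, 0.216, -0.002], [-0.003, 0.004, -1.0]]
contact_force: [-0.9, 1.9, 9.3]
opening: 0.226
gripper_force: 30.0
```

```bash
python3 - <<'E'
from h import *
c=cap('side','side3'); P=pts(c); 
cv2.imwrite('pics/s3.png',cv2.resize(c['pixels'][110:210,290:390],None,fx=5.5,fy=5.5,interpolation=cv2.INTER_CUBIC)[:,:,::-1])
s=manip.get_state(); print(s['tool_pos'],s['contact_force'])
E
```

```text
[ 534.92131694 -244.91420766   98.06776202] [-1.06084472  1.55589125  7.65744786]
```

View pics/s3.png

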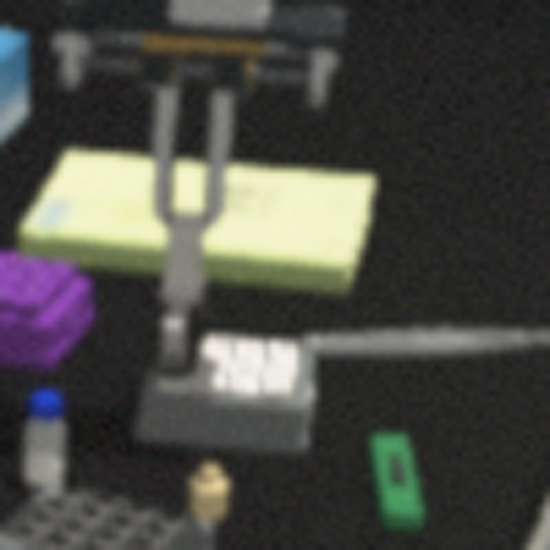

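The roller is at the far end, over strip 4 (pixel (180,360) in the crop), and the other strips look flat. I'll press a bit more at the end strip before lifting, and check the heights in depth.

Request:
drive_tool --commands '[{"turn": [0,0,0],"offset": [0,0,0.003],"jaw": 0},{"turn": [0,0,0],"offset": [0,0,0],"jaw": 0},{"turn": [0,0,0],"offset": [0,0,0],"jaw": 0},{"turn": [0,0,0],"offset": [0,-0.004,0],"jaw": 0},{"turn": [0,0,0],"offset": [0,-0.004,0],"jaw": 0},{"turn": [0,0,0],"offset": [0,0,0],"jaw": 0},{"turn": [0,0,0],"offset": [0,0,0],"jaw": 0},{"turn": [0,0,0],"offset": [0,0,0],"jaw": 0},{"turn": [0,0,0],"offset": [0,0,0],"jaw": 0},{"turn": [0,0,0],"offset": [0,0,0],"jaw": 0}]'

```text
time: 13.63
tool_pos: [532.9, -245.5, 98.0]
eef_rot: [[-0.216, 0.976, 0.006], [0.976, 0.216, -0.003], [-0.004, 0.005, -1.0]]
contact_force: [0.2, 2.9, 12.0]
opening: 0.226
gripper_force: 30.0
```

```bash
python3 - <<'E'
from h import *
th=np.radians(12.3); C=np.array([500.3,-251.7])
for n in('side0','side3'):
    c=dict(np.load(f'pics/{n}.npz')); P=pts(c); im=c['pixels']; w=(im.min(2)>120)&(c['depth']>0)&(P[...,2]>33)&(P[...,2]<52)
    d=P[...,:2]-C+([0,-5] if 1 else 0); k=d@[np.cos(th),np.sin(th)]; l=d@[-np.sin(th),np.cos(th)]
    print(n,[(int(m.sum()),P[m][:,2].mean().round(1)) for m in (w&(abs(k-k0)<9)&(abs(l)<36) for k0 in(-33,-11,11,33))])
s=manip.get_state(); print(s['tool_pos'],s['contact_force'])
E
```

```text
side0 [(45, np.float64(42.9)), (46, np.float64(43.1)), (44, np.float64(43.2)), (45, np.float64(43.3))]
side3 [(47, np.float64(39.5)), (42, np.float64(39.6)), (37, np.float64(39.1)), (0, np.float64(nan))]
[ 532.93915978 -245.54884625   97.99073003] [ 0.15639808  2.85079815 12.04333617]<stdin>:6: RuntimeWarning: Mean of empty slice.
  ret = ret.dtype.type(ret / rcount)
```

Request:
drive_tool --commands '[{"turn": [0,0,0],"offset": [0,0,-0.04],"jaw": 0},{"turn": [0,0,0],"offset": [0,0,-0.08],"jaw": 0},{"turn": [0,0,0],"offset": [0,0,-0.1],"jaw": 0},{"turn": [0,0,0],"offset": [0,0,-0.07],"jaw": 0},{"turn": [0,0,0.0115],"offset": [0,0,0],"jaw": 0},{"turn": [0,0,0.0115],"offset": [0,0,0],"jaw": 0},{"turn": [0,0,0],"offset": [0.05,0.0074,0],"jaw": 0},{"turn": [0,0,0],"offset": [0.1,0.0149,0],"jaw": 0},{"turn": [0,0,0],"offset": [0.12,0.0178,0],"jaw": 0},{"turn": [0,0,0],"offset": [0.12,0.0178,0],"jaw": 0}]'

```text
time: 14.47
tool_pos: [538.6, -124.9, 180.7]
eef_rot: [[-0.074, 0.997, -0.002], [0.997, 0.074, 0.001], [0.001, -0.002, -1.0]]
contact_force: [0.7, -0.1, -3.6]
opening: 0.231
gripper_force: 30.0
```

Request:
drive_tool --commands '[{"turn": [0,0,0],"offset": [0.12,0.0178,0],"jaw": 0},{"turn": [0,0,0],"offset": [0.12,0.0178,0],"jaw": 0},{"turn": [0,0,0],"offset": [0.12,0.0178,0],"jaw": 0},{"turn": [0,0,0],"offset": [0.12,0.0178,0],"jaw": 0},{"turn": [0,0,0],"offset": [0.12,0.0178,0],"jaw": 0},{"turn": [0,0,0],"offset": [0.12,0.0178,0],"jaw": 0},{"turn": [0,0,0],"offset": [0.12,0.0178,0],"jaw": 0},{"turn": [0,0,0],"offset": [0.12,0.0178,0],"jaw": 0},{"turn": [0,0,0],"offset": [0.1,0.0149,0],"jaw": 0},{"turn": [0,0,0],"offset": [0.05,0.0074,0],"jaw": 0}]'

```text
time: 15.3
tool_pos: [563.0, 213.9, 180.8]
eef_rot: [[-0.078, 0.997, -0.002], [0.997, 0.078, 0.002], [0.002, -0.001, -1.0]]
contact_force: [0.2, 0.7, -3.0]
opening: 0.228
gripper_force: 30.0
```

Request:
drive_tool --commands '[{"turn": [0,0,0],"offset": [0,0,0],"jaw": 0},{"turn": [0,0,0],"offset": [0,0,0],"jaw": 0},{"turn": [0,0,0],"offset": [0,0,0],"jaw": 0},{"turn": [0,0,0],"offset": [0,0,0],"jaw": 0},{"turn": [0,0,0],"offset": [0,0,0],"jaw": 0},{"turn": [0,0,0],"offset": [0,0,0],"jaw": 0},{"turn": [0,0,0],"offset": [0,0,0],"jaw": 0},{"turn": [0,0,0],"offset": [0,0,0],"jaw": 0},{"turn": [0,0,0],"offset": [0,0,0],"jaw": 0},{"turn": [0,0,0],"offset": [0,0,0],"jaw": 0}]'

```text
time: 16.13
tool_pos: [564.2, 208.8, 182.0]
eef_rot: [[-0.073, 0.997, 0.0], [0.997, 0.073, -0.0], [-0.0, 0.0, -1.0]]
contact_force: [-0.4, -0.1, -5.2]
opening: 0.229
gripper_force: 30.0
```

```bash
python3 - <<'E'
from h import *
c=cap('side','side4')
cv2.imwrite('pics/s4.png',cv2.resize(np.hstack([c['pixels'][140:270,210:310],c['pixels'][140:270,290:390]]),None,fx=4,fy=4,interpolation=cv2.INTER_CUBIC)[:,:,::-1])
th=np.radians(12.3); C=np.array([500.3,-251.7]); P=pts(c); im=c['pixels']; w=(im.min(2)>120)&(c['depth']>0)&(P[...,2]>33)&(P[...,2]<52)
d=P[...,:2]-C+[0,-5]; k=d@[np.cos(th),np.sin(th)]; l=d@[-np.sin(th),np.cos(th)]
print([(int(m.sum()),P[m][:,2].mean().round(1)) for m in (w&(abs(k-k0)<9)&(abs(l)<36) for k0 in(-33,-11,11,33))])
s=manip.get_state(); R=np.array(s['eef_rot']); p=np.array(s['tool_pos']); print(p,R.round(3).tolist(),s['contact_force'],(R.T@([569.0,237.6,70.6]-p)/300).round(4))
E
```

```text
[(44, np.float64(38.8)), (44, np.float64(39.3)), (42, np.float64(39.4)), (44, np.float64(39.8))]
[564.14501755 208.93290428 181.93363604] [[-0.073, 0.997, 0.0], [0.997, 0.073, -0.0], [-0.0, 0.0, -1.0]] [-0.44151917  0.51177201 -3.02217875] [0.0942 0.0231 0.3711]
```

View pics/s4.png

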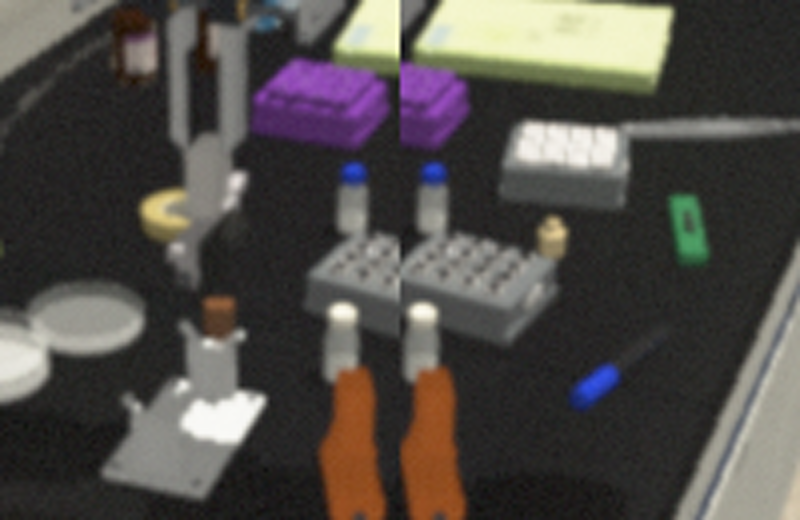

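All four strips are flat and about 39 mm high in depth (right half of the crop, (570,145)). The roller hangs upright above and short of its stand. I'll line up and lower it.

Request:
drive_tool --commands '[{"turn": [0,0,0],"offset": [0.05,0.0121,0],"jaw": 0},{"turn": [0,0,0],"offset": [0.0442,0.011,0],"jaw": 0},{"turn": [0,0,0],"offset": [0,0,0.06],"jaw": 0},{"turn": [0,0,0],"offset": [0,0,0.06],"jaw": 0},{"turn": [0,0,0],"offset": [0,0,0.04],"jaw": 0},{"turn": [0,0,0],"offset": [0,0,0],"jaw": 0},{"turn": [0,0,0],"offset": [0,0,0],"jaw": 0},{"turn": [0,0,0],"offset": [0,0,0],"jaw": 0},{"turn": [0,0,0],"offset": [0,0,0],"jaw": 0},{"turn": [0,0,0],"offset": [0,0,0],"jaw": 0}]'

```text
time: 17.02
tool_pos: [569.8, 238.2, 135.1]
eef_rot: [[-0.073, 0.997, 0.002], [0.997, 0.073, 0.001], [0.0, 0.002, -1.0]]
contact_force: [0.5, -0.3, -3.7]
opening: 0.227
gripper_force: 30.0
```

Request:
drive_tool --commands '[{"turn": [0,0,0],"offset": [0,0,0.04],"jaw": 0},{"turn": [0,0,0],"offset": [0,0,0.04],"jaw": 0},{"turn": [0,0,0],"offset": [0,0,0.04],"jaw": 0},{"turn": [0,0,0],"offset": [0,0,0.03],"jaw": 0},{"turn": [0,0,0],"offset": [0,0,0.03],"jaw": 0},{"turn": [0,0,0],"offset": [0,0,0.015],"jaw": 0},{"turn": [0,0,0],"offset": [0,0,0.008],"jaw": 0},{"turn": [0,0,0],"offset": [0,0,0],"jaw": 0},{"turn": [0,0,0],"offset": [0,0,0],"jaw": 0},{"turn": [0,0,0],"offset": [0,0,0],"jaw": 0}]'

```text
time: 17.85
tool_pos: [569.6, 237.9, 73.7]
eef_rot: [[-0.073, 0.997, 0.001], [0.997, 0.073, 0.0], [0.0, 0.001, -1.0]]
contact_force: [-1.2, -0.3, -3.6]
opening: 0.23
gripper_force: 30.0
```

Still free, 3 mm above the seat. I'll lower it to contact.

Request:
drive_tool --commands '[{"turn": [0,0,0],"offset": [0,-0.001,0.004],"jaw": 0},{"turn": [0,0,0],"offset": [0,0,0.004],"jaw": 0},{"turn": [0,0,0],"offset": [0,0,0.003],"jaw": 0},{"turn": [0,0,0],"offset": [0,0,0],"jaw": 0},{"turn": [0,0,0],"offset": [0,0,0],"jaw": 0},{"turn": [0,0,0],"offset": [0,0,0],"jaw": 0},{"turn": [0,0,0],"offset": [0,0,0],"jaw": 0},{"turn": [0,0,0],"offset": [0,0,0],"jaw": 0},{"turn": [0,0,0],"offset": [0,0,0],"jaw": 0},{"turn": [0,0,0],"offset": [0,0,0],"jaw": 0}]'

```text
time: 18.68
tool_pos: [568.9, 237.8, 70.2]
eef_rot: [[-0.073, 0.997, 0.001], [0.997, 0.073, 0.0], [0.0, 0.001, -1.0]]
contact_force: [-1.6, -0.0, 3.3]
opening: 0.228
gripper_force: 30.0
```

Seated: the contact force rose about 7 N. Release and retreat.

Request:
drive_tool --commands '[{"turn": [0,0,0],"offset": [0,0,0],"jaw": 30},{"turn": [0,0,0],"offset": [0,0,0],"jaw": 40},{"turn": [0,0,0],"offset": [0,0,0],"jaw": 60},{"turn": [0,0,0],"offset": [0,0,0],"jaw": 80},{"turn": [0,0,0],"offset": [0,0,0],"jaw": 100},{"turn": [0,0,0],"offset": [0,0,0],"jaw": 100},{"turn": [0,0,0],"offset": [0,0,0],"jaw": 100},{"turn": [0,0,0],"offset": [0,0,0],"jaw": 100},{"turn": [0,0,0],"offset": [0,0,0],"jaw": 100},{"turn": [0,0,0],"offset": [0,0,0],"jaw": 100}]'

```text
time: 19.52
tool_pos: [568.7, 237.6, 69.7]
eef_rot: [[-0.073, 0.997, 0.0], [0.997, 0.073, -0.0], [-0.0, 0.0, -1.0]]
contact_force: [0.0, 0.4, 0.0]
opening: 0.898
gripper_force: 0.0
```

Request:
drive_tool --commands '[{"turn": [0,0,0],"offset": [0,0,-0.03],"jaw": 100},{"turn": [0,0,0],"offset": [0,0,-0.06],"jaw": 100},{"turn": [0,0,0],"offset": [0,0,-0.08],"jaw": 100},{"turn": [0,0,0],"offset": [0,0,-0.1],"jaw": 100},{"turn": [0,0,0],"offset": [0,0,-0.1],"jaw": 100},{"turn": [0,0,0],"offset": [0,0,-0.05],"jaw": 100},{"turn": [0,0,0],"offset": [0,0,0],"jaw": 100},{"turn": [0,0,0],"offset": [0,0,0],"jaw": 100},{"turn": [0,0,0],"offset": [0,0,0],"jaw": 100},{"turn": [0,0,0],"offset": [0,0,0],"jaw": 100}]'

```text
time: 20.35
tool_pos: [567.5, 237.3, 193.9]
eef_rot: [[-0.073, 0.997, -0.003], [0.997, 0.073, -0.001], [-0.001, -0.003, -1.0]]
contact_force: [-1.4, -0.6, -0.3]
opening: 1.001
gripper_force: 0.0
```

```bash
python3 - <<'E'
from h import *
c=cap('side','side5')
cv2.imwrite('pics/s5.png',cv2.resize(c['pixels'][170:290,200:320],None,fx=4,fy=4,interpolation=cv2.INTER_CUBIC)[:,:,::-1])
A=np.ones((420,560),bool); S=(500,640,150,320)
for n in('side0','side5'):
    d=dict(np.load(f'pics/{n}.npz')); rep(n,comps(d,A,100,118,S)); rep(n,comps(d,A,68,118,S))
print(manip.get_state()['contact_force'])
E
```

```text
side0 76 mean [567.2 247.9 107.5] ((568.5933227539062, 243.86143493652344), (21.35416603088379, 39.893592834472656), 9.180903434753418)
side0 180 mean [565.6 250.   93.8] ((567.5883178710938, 244.1588134765625), (22.189903259277344, 39.35685348510742), 3.434544324874878)
side5 75 mean [565.6 247.7 107.8] ((567.6854248046875, 244.9883270263672), (22.867874145507812, 36.93289566040039), 6.6540632247924805)
side5 186 mean [564.5 251.1  93.6] ((567.6854248046875, 244.9883270263672), (22.867874145507812, 36.93289566040039), 6.6540632247924805)
[ 0.85691447  0.22196879 -1.04934602]
```

View pics/s5.png

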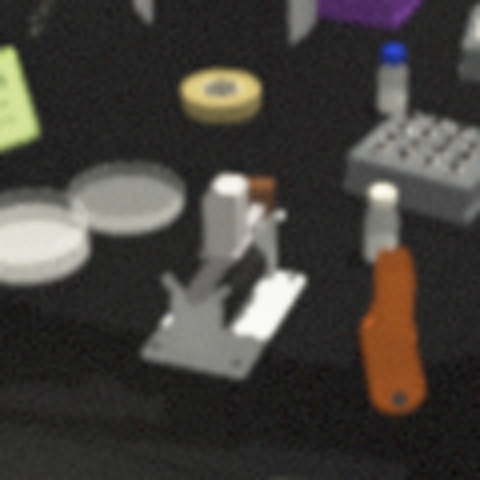

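The roller stands upright in its stand (grip at (225,215) in the crop), about 1–2 mm from where it started, and the gripper is clear.

```bash
python3 -c "
from cell import manip
print(manip.hand_in())"
```

```text
the job is handed in; nothing more can be done
None
```

I handed the job in after about 20 s: all four strips are home (tops about 39–40 mm by camera depth) after one pass from strip 1 to strip 4, and the roller stands upright in its stand within about 2 mm of its start; at the far end I rolled back about 2 mm over strip 4 without lifting, and the hand-in returned no verdict.

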